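# Re-tray three mixed-up fossils

## Task

Three fossils have been put back in the wrong trays. Park one of them on the empty rubber pad, then move them round until the vertebra stands in the middle of the round tray, the limb bone lies in the middle of the long tray and lengthwise along it, and the stone block with the ammonite sits in the middle of the square tray. Set each down the same way up as it is now, without dropping it or letting two fossils touch, and leave the brush, the scribe and the jar where they are.

Things in the scene. Friction and masses are not known exactly. Their poses are not given: they have to be found in the camera images.
- vertebra_mid (a point): Fossil vertebra, brown: an upright drum (very slightly waisted) 54 mm in diameter and 42 mm high, with a bony arch and spine on one side reaching 58 mm from the drum's axis (28 mm wide, 15 to 35 mm above the underside). 0.1 to 0.22 kg. This point is on the drum's axis, half-way up (21 mm above its underside); x points along the spine, z up. Grip the drum across y.
- limb_bone_mid (a point): Fossil limb bone, brown, lying: 122 mm long, with a round shaft 28 mm thick (free for 46 mm at mid length) and two-lobed ends 56 mm wide and 38 mm high. 0.1 to 0.2 kg. This point is at its middle, half-way up (19 mm above its underside); x along its length, z up. Both ends are alike.
- stone_block_mid (a point): Sawn tan stone block with a small spiral ammonite on its top: 64 mm (x) by 46 mm (y), 40 mm high, the ammonite standing up to 5 mm above it. 0.18 to 0.36 kg. This point is its centre, half-way up (20 mm above its underside); z up.
- round_tray: Round wooden tray, 152 mm in diameter, with a pale foam floor 8 mm above the table and a lip 6 mm thick that stands 14 mm above the table. At the start the limb bone lies in it. Fixed to the table. Origin: centre of its underside, on the table top (height 0); z up.
- long_tray: Long rectangular wooden tray, 180 mm (its x) by 104 mm (its y), pale foam floor 8 mm above the table, lip 6 mm thick and 14 mm above the table. At the start the stone block lies in it. Fixed to the table. Origin: centre of its underside, on the table top (height 0); z up.
- square_tray: Square wooden tray, 138 by 138 mm, pale foam floor 8 mm above the table, lip 6 mm thick and 14 mm above the table. At the start the vertebra stands in it. Fixed to the table. Origin: centre of its underside, on the table top (height 0); z up.
- spare_pad: Flat dark rubber pad without a lip, 130 by 130 mm, 8 mm thick, empty at the start. Fixed to the table. Origin: centre of its underside, on the table top (height 0); z up.
- brush_mid (a point): Bystander: dusting brush lying on the table between two of the trays or pads, 155 mm long (x), 18 mm wide, 14 mm high. Point 7 mm above its underside, near mid length.
- scribe_mid (a point): Bystander: pen-like metal scribe lying on the table between two of the trays or pads, 146 mm long (x), 16 mm wide, 15 mm high. Point 7 mm above its underside, near mid length.
- jar_mid (a point): Bystander: amber jar standing beyond the trays, 48 mm in diameter, 65 mm high. Point on its axis, 32 mm above its underside.

How it is judged:
By the outcome, as a careful person would: the job done as asked, in the order asked, and still so for the second after the job is handed in, with the robot touching nothing.
It also fails if it takes over 112 s, if anything falls off the work surface, if the arm or the gripper's body presses on something with over 40 N, if the wrist force passes 120 N, or if a joint passes its speed limit or range.

## Robot

A 7-joint arm with a two-finger parallel gripper is mounted at the origin on the work surface. World frame = base frame: x ahead of the robot, y to its left, z up, the work surface at z = 0. Lengths are in m, angles in rad, forces in N, time in s.
With the tool pointing down it reaches from about 0.35 to 0.9 m from the base axis. Payload 8.1 kg.
Tool frame: the origin (TCP) lies on the centre line of the jaws, within the pads' length; the fingertips stand 19 mm ahead of it and the grasp point (between the pads) is the TCP (arm.tip_reach is the distance from the TCP to the fingertips, in m); z points along the fingers, y is the line along which they close (so a half turn about z gives the same grasp; the last joint's range is limited). The gripper opens to 92 mm and grips with 3 to 60 N. Pads are 19 mm wide; open, the fingers measure 130 mm over their backs; the gripper's body (75 mm by 190 mm) begins 47 mm behind the grasp point.
Start: joints at [1.048, 0.434, 0.025, 1.573, -0.012, 1.134, -0.075], TCP at [0.255, -0.571, 0.246] pointing down, gripper open.
Joint ranges: [-2.62, 2.62], [-0.44, 2.09], [-1.27, 1.32], [0.08, 2.57], [-1.32, 4.46], [0.12, 2], [-2.74, 2.74]. Speed limits (rad/s): [2.22, 2.22, 3.01, 3.01, 3.14, 3.14, 3.14].

## Interface

Orientations are given as a rotation vector (axis times angle).
In Python, from cell import arm gives the robot as it stands.
- The arm moves only by the tool arm_command, never from a script. Its argument "targets" is a list that holds one entry, the list of rows, each a list of 6 numbers: the shift along the tool's x, y, z in m, then the turn, a rotation vector about the tool's x, y, z in rad. A call has 1 to 10 rows; each row shifts and turns the commanded pose from where the row before left it, along the tool's axes as they then stand; what a row does not reach is not made up. A row lasts 1/8 s, in which the tool goes at most 62.5 mm and 10.7 degrees, less where a joint would pass 70% of its speed; a pose out of reach is approached as far as the arm can. A call with a gripper value outside its range is refused whole. "jaw" is the finger opening in m, from 0 to 0.0918, set as the call begins (left out, the last holds). The fingers move at their own pace and stop on an object; "newtons" is the grip in N (left out, the last holds). Time passes only in rows, so rows that do not move let the fingers close. It gives the time, the measured TCP pose, the force, the opening and the grip force at its end, in the units of the state.
- arm.observe(): the state, without advancing time (a new reading comes with each control period).
- arm.get_image(name): name is "scene" or "top" or "wrist"; returns a dict with "pixels" (420x560x3 uint8, red, green, blue), "z_map" (420x560 float32, m along the optical axis (not along the pixel's ray), 0 where there is no reading), "fx", "fy", "cx", "cy" (pixels), "dist" ([k1, k2, p1, p2, k3] as OpenCV has them; the pictures are not rectified), "xyz" and "rotation" of the camera in the world; the wrist camera has in their place "T_tool_cam" (4x4, takes a point from camera to tool coordinates, whose origin is the TCP and whose axes are the flange's). Camera axes: x right, y down, z forward; pixel columns grow to the right and rows downward; lengths in m; the calibration is good to about 2 mm. A picture is of the moment at which its call begins: read the wrist's pose just before it.
- arm.sign_off(): hands the job in; it is judged then, once.
The state is a dict: "clock": time; "joints": joint angles; "dq": joint speeds; "joint_efforts": joint torques, N m; "position": TCP position; "ee_rot": TCP orientation; "force": force on the tool from outside, world axes, zero at the start; "ft_torque": the same for the moment, N m; "width": opening from 0.0 (shut) to 1.0 (fully open); "gripper_force": force on a finger pad.
Only numpy, scipy, OpenCV 4.12 (cv2) and the standard library are available. Lean on these libraries where they do the work, as an engineer would, in place of code of your own. Each camera call takes 0.05 s, during which the arm holds its last target. There are 200 camera calls.

## Working session

There is one attempt and no reset: what is moved stays moved. The work goes in short steps, Python scripts to look and compute and a tool call to move; the robot and the scene stay as the last step left them, time stands still between calls to the robot, and variables do not carry over. Pictures are saved under pics/ and viewed, at most 14 in all, crops included, and the job is handed in when it is done.

Besides the shell and the picture viewer there is one more tool, called after "Request:" as name(argument=value, ...) on one line, values as JSON. arm_command: Moves the arm, as the interface text tells. Its arguments: {"type":"object","properties":{"targets":{"type":"array","items":{"type":"array","items":{"type":"array","items":{"type":"number"}}}},"jaw":{"type":"number"},"newtons":{"type":"number"}},"required":["targets"]}

```bash
mkdir -p pics
cat > h.py <<'E'
import numpy as np, cv2
from scipy.spatial.transform import Rotation as R
from cell import arm
def cloud(name):
    s=arm.observe(); im=arm.get_image(name)
    h,w=im["z_map"].shape
    K=np.array([[im["fx"],0,im["cx"]],[0,im["fy"],im["cy"]],[0,0,1.]])
    u,v=np.meshgrid(np.arange(w),np.arange(h))
    p=cv2.undistortPoints(np.stack([u,v],-1).reshape(-1,1,2).astype(float),K,np.array(im["dist"],float)).reshape(h,w,2)
    z=im["z_map"]; P=np.dstack([p[...,0]*z,p[...,1]*z,z])
    if "T_tool_cam" in im:
        T=np.array(im["T_tool_cam"]); P=P@T[:3,:3].T+T[:3,3]
        P=P@R.from_rotvec(s["ee_rot"]).as_matrix().T+np.array(s["position"])
    else:
        M=np.array(im["rotation"]); M=M if M.shape==(3,3) else R.from_rotvec(M).as_matrix()
        P=P@M.T+np.array(im["xyz"])
    P[z==0]=np.nan
    return im,P,s
def save(im,f): cv2.imwrite("pics/"+f,im["pixels"][...,::-1])
E
python3 - <<'E'
from h import *
for n in("top","scene"):
    im,P,s=cloud(n); save(im,n+"0.png"); np.save(n+"0.npy",P)
    print(n,im["xyz"],im["rotation"],np.isnan(P).mean())
print({k:np.round(v,3) for k,v in s.items()})
E
```

```text
top [ 0.4530954  -0.01356859  1.14869106] [-2.13058436  2.17423834 -0.13910535] 0.003796768707482993
scene [ 0.89338233 -0.48264042  0.72803512] [-2.37192194 -0.62036394  0.22311984] 0.0037627551020408163
{'clock': np.float64(0.05), 'joints': array([ 1.048,  0.435,  0.025,  1.574, -0.012,  1.134, -0.075]), 'dq': array([ 0.   ,  0.001, -0.001, -0.002, -0.001,  0.   ,  0.002]), 'joint_efforts': array([ 3.0000e-03, -6.6976e+01,  9.8900e-01, -3.1549e+01, -6.1000e-02,
        3.8000e-02,  0.0000e+00]), 'position': array([ 0.254, -0.57 ,  0.245]), 'ee_rot': array([-3.071e+00, -6.540e-01,  1.000e-03]), 'force': array([-1.323, -0.292, -0.704]), 'ft_torque': array([-0.008, -0.022,  0.026]), 'gripper_force': np.float64(0.0), 'width': np.float64(1.004)}
```

View pics/top0.png

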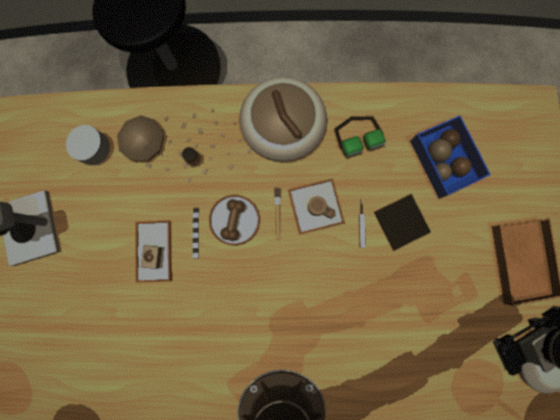

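View pics/scene0.png

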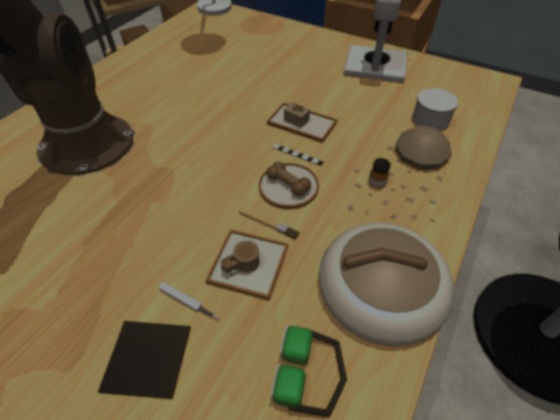

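The top picture shows long tray (153,251) with the block, round tray (235,220) with the bone, brush (278,213), square tray (317,207) with the vertebra (spine toward lower right), scribe (362,223), pad (402,221) and jar (190,156). The scene view agrees.

Run:
```python
from h import *
for n,seeds in(("top",dict(long=(153,265),round=(218,220),square=(300,195),pad=(402,221))),("scene",dict(long=(312,127),round=(290,200),square=(262,282),pad=(147,355)))):
    P=np.load(n+"0.npy"); img=cv2.imread(f"pics/{n}0.png"); 
    print(n,"table z",np.round(np.nanpercentile(P[240:300,220:330,2] if n=="top" else P[150:250,120:220,2],[5,50,95]),4))
    for k,(u,v) in seeds.items():
        m=np.zeros((422,562),np.uint8)
        t=16 if k!="pad" else 14
        cv2.floodFill(cv2.GaussianBlur(img,(3,3),0),m,(u,v),0,(t,)*3,(t,)*3,4|cv2.FLOODFILL_MASK_ONLY|cv2.FLOODFILL_FIXED_RANGE|(255<<8))
        m=m[1:-1,1:-1]>0; Q=P[m]; Q=Q[~np.isnan(Q[:,0])]
        xy=(Q[:,:2]*1000).astype(np.float32)
        r=cv2.minAreaRect(cv2.convexHull(xy))
        print(k,len(Q),"z",np.round(np.median(Q[:,2]),4),"rect",np.round(r[0],1),np.round(r[1],1),round(r[2],1), "circ",np.round(cv2.minEnclosingCircle(xy)[0],1))
        c=np.array(r[0])/1000
        if k!="pad":
            o=(np.hypot(P[...,0]-c[0],P[...,1]-c[1])<.07)&(P[...,2]>.024); Q=P[o]
            r=cv2.minAreaRect((Q[:,:2]*1000).astype(np.float32)); print("   obj",len(Q),"zmax",np.round(np.percentile(Q[:,2],98),4),np.round(r[0],1),np.round(r[1],1),round(r[2],1))
```

```text
top table z [-0.0032  0.0005  0.0044]
long 164 z 0.0483 rect [459.8 377.3] [68.5 54. ] 0.7 circ [458.9 380.2]
   obj 381 zmax 0.0536 [459.3 371.9] [47.8 62.3] 82.8
round 337 z 0.0087 rect [575.1 173.2] [ 42.3 104.3] 81.2 circ [574.1 166.5]
   obj 447 zmax 0.0485 [564.8 134.8] [ 45.9 118. ] 77.4
square 1049 z 0.0085 rect [ 600.8 -113. ] [119.2 119. ] 12.5 circ [ 600.8 -113.3]
   obj 375 zmax 0.0548 [ 596.2 -126.4] [81.  53.1] 76.7
pad 1611 z 0.0082 rect [ 548.1 -370.6] [121.6 123. ] 24.8 circ [ 548.7 -370.3]
scene table z [-0.0015  0.0007  0.0028]
long 346 z 0.0087 rect [523.5 376.5] [64.4 79.5] 3.7 circ [521.8 377.7]
   obj 240 zmax 0.0529 [472.5 365.9] [49.5 41.1] 82.1
round 436 z 0.0089 rect [555.5  90. ] [ 47.1 114.8] 79.7 circ [558.1 104.5]
   obj 608 zmax 0.0474 [564.7 126.3] [ 48.9 118.5] 76.9
square 1220 z 0.0089 rect [ 602.2 -114.3] [120.8 118.8] 13.1 circ [ 603.4 -114.5]
   obj 812 zmax 0.0531 [ 596.6 -129.2] [82.5 54.2] 78.8
pad 4842 z 0.0083 rect [ 552.2 -374.4] [125.8 125.5] 24.4 circ [ 552.5 -374.7]
```

```bash
cat >> h.py <<'E'
def go(x,y,z,yaw,n,start=None):
    """constant row repeated n times that brings the tool to x,y,z (m), yaw of tool x (deg), pointing down"""
    if start is None:
        s=arm.observe(); p0=np.array(s["position"]); r0=R.from_rotvec(s["ee_rot"])
    else: p0=np.array(start[:3]); r0=R.from_euler("z",start[3],degrees=True)*R.from_euler("x",180,degrees=True)
    r1=R.from_euler("z",yaw,degrees=True)*R.from_euler("x",180,degrees=True)
    w=(r0.inv()*r1).as_rotvec()/n; d=R.from_rotvec(w); A=np.zeros((3,3)); r=r0
    for _ in range(n): A+=r.as_matrix(); r=r*d
    t=np.linalg.solve(A,np.array([x,y,z])-p0)
    print(n,"rows of",np.round(t,4).tolist(),np.round(w,4).tolist())
def pose():
    s=arm.observe(); m=R.from_rotvec(s["ee_rot"]).as_matrix()
    print("t",round(s["clock"],2),"p",np.round(s["position"],4),"yaw",round(np.degrees(np.arctan2(m[1,0],m[0,0])),2),"tilt",np.round(m[:2,2],4),"w",round(s["width"]*91.8,1),"gf",round(s["gripper_force"],1),"F",np.round(s["force"],1))
E
python3 -c "
from h import *
pose(); go(.58,-.112,.25,78,20)
print(arm.get_image('wrist')['T_tool_cam'])"
```

```text
t 0.1 p [ 0.2545 -0.5704  0.245 ] yaw 24.05 tilt [-0.0007  0.0012] w 92.0 gf 0.0 F [-0.8  0.2 -0.7]
20 rows of [0.0291, -0.0025, -0.0002] [-0.0001, -0.0, -0.0471]
[[ 7.64028746e-04 -9.63103395e-01 -2.69130575e-01  7.16101320e-02]
 [ 9.99999402e-01  9.46528965e-04 -5.48347102e-04 -1.49396201e-03]
 [ 7.82854840e-04 -2.69129995e-01  9.63103542e-01 -1.39079985e-01]
 [ 0.00000000e+00  0.00000000e+00  0.00000000e+00  1.00000000e+00]]
```

Request:
arm_command(targets=[[[0.0291,-0.0025,0,0,0,-0.0471],[0.0291,-0.0025,0,0,0,-0.0471],[0.0291,-0.0025,0,0,0,-0.0471],[0.0291,-0.0025,0,0,0,-0.0471],[0.0291,-0.0025,0,0,0,-0.0471],[0.0291,-0.0025,0,0,0,-0.0471],[0.0291,-0.0025,0,0,0,-0.0471],[0.0291,-0.0025,0,0,0,-0.0471],[0.0291,-0.0025,0,0,0,-0.0471],[0.0291,-0.0025,0,0,0,-0.0471]]])

```text
clock: 1.4
position: [0.4739, -0.3789, 0.2457]
ee_rot: [2.833, 1.358, -0.0]
force: [-0.2, -0.8, -0.5]
width: 0.997
gripper_force: 0.0
```

Request:
arm_command(targets=[[[0.0291,-0.0025,0,0,0,-0.0471],[0.0291,-0.0025,0,0,0,-0.0471],[0.0291,-0.0025,0,0,0,-0.0471],[0.0291,-0.0025,0,0,0,-0.0471],[0.0291,-0.0025,0,0,0,-0.0471],[0.0291,-0.0025,0,0,0,-0.0471],[0.0291,-0.0025,0,0,0,-0.0471],[0.0291,-0.0025,0,0,0,-0.0471],[0.0291,-0.0025,0,0,0,-0.0471],[0.0291,-0.0025,0,0,0,-0.0471],[0,0,0,0,0,0]]])

```text
validation failed for argument at $.ta...
```

Max 10 rows; repeating.

Request:
arm_command(targets=[[[0.0291,-0.0025,0,0,0,-0.0471],[0.0291,-0.0025,0,0,0,-0.0471],[0.0291,-0.0025,0,0,0,-0.0471],[0.0291,-0.0025,0,0,0,-0.0471],[0.0291,-0.0025,0,0,0,-0.0471],[0.0291,-0.0025,0,0,0,-0.0471],[0.0291,-0.0025,0,0,0,-0.0471],[0.0291,-0.0025,0,0,0,-0.0471],[0.0291,-0.0025,0,0,0,-0.0471],[0.0291,-0.0025,0,0,0,-0.0471]]])

```text
clock: 2.65
position: [0.5811, -0.1101, 0.2457]
ee_rot: [2.438, 1.981, -0.0]
force: [-0.3, 0.5, 0.4]
width: 1.0
gripper_force: 0.0
```

Request:
arm_command(targets=[[[0,0,0,0,0,0],[0,0,0,0,0,0]]])

```text
clock: 2.9
position: [0.5807, -0.1123, 0.2457]
ee_rot: [2.441, 1.977, -0.001]
force: [-0.5, -0.6, 0.8]
width: 1.002
gripper_force: 0.0
```

Run:
```python
from h import *
pose(); im,P,s=cloud("wrist"); save(im,"w1.png"); np.save("w1.npy",P)
o=(np.hypot(P[...,0]-.6,P[...,1]+.115)<.09)&(P[...,2]>.022)&(P[...,2]<.07); Q=P[o]
d=np.array([np.cos(np.radians(-102)),np.sin(np.radians(-102))])
r=cv2.minAreaRect((Q[:,:2]*1000).astype(np.float32)); print(len(Q),np.percentile(Q[:,2],[5,50,98]),r)
top=Q[Q[:,2]>.046]; print("top circle",cv2.minEnclosingCircle((top[:,:2]*1000).astype(np.float32)),cv2.minAreaRect((top[:,:2]*1000).astype(np.float32)))
f=(np.abs(P[...,0]-.6)<.12)&(np.abs(P[...,1]+.115)<.12)&(np.abs(P[...,2]-.0135)<.003);
print("lip",f.sum(),cv2.minAreaRect((P[f][:,:2]*1000).astype(np.float32)))
```

```text
t 2.9 p [ 0.5807 -0.1123  0.2457] yaw 78.02 tilt [-0.0003 -0.0007] w 92.0 gf 0.0 F [-0.5 -0.6  0.8]
2346 [0.04058186 0.04999738 0.05181944] ((594.399658203125, -126.70387268066406), (83.29979705810547, 52.637351989746094), 75.79749298095703)
top circle ((597.8665161132812, -112.3665771484375), 27.046354293823242) ((598.0509033203125, -112.42141723632812), (53.98386764526367, 52.36772537231445), 77.70063018798828)
lip 3386 ((598.4061889648438, -78.98336029052734), (151.9396514892578, 204.2866973876953), 12.741183280944824)
```

View pics/w1.png

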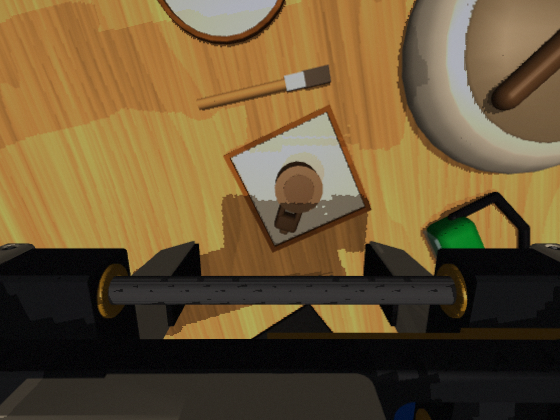

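The wrist view shows the vertebra drum at (298,188), its spine at (288,218), the square tray corners at (231,157), (329,108), (370,208), (274,250), and the brush at (265,88). The drum top is a 54 mm circle at 50 mm height, as expected. Next: the spine's direction and the tray.

```bash
cat >> h.py <<'E'
def tray(P,x,y,zt=.005,r=.14):
    m=((P[...,2]>zt)&(P[...,2]<.07)&(np.hypot(P[...,0]-x,P[...,1]-y)<r)).astype(np.uint8)
    m=cv2.morphologyEx(m,cv2.MORPH_OPEN,np.ones((3,3)))
    n,l=cv2.connectedComponents(m)
    i=np.nanargmin(np.where(m>0,np.hypot(P[...,0]-x,P[...,1]-y),9)); k=l.ravel()[i]
    Q=(P[l==k][:,:2]*1000).astype(np.float32)
    print("tray",len(Q),"rect",*[np.round(a,1) for a in cv2.minAreaRect(Q)],"circ",*[np.round(a,1) for a in cv2.minEnclosingCircle(Q)])
E
python3 - <<'E'
from h import *
P=np.load("w1.npy"); c=np.array([.598,-.1124]); tray(P,*c)
d=P[...,:2]-c; rr=np.hypot(d[...,0],d[...,1])
m=(rr>.032)&(rr<.066)&(P[...,2]>.026)&(P[...,2]<.06)
q=d[m]; print(m.sum(),np.percentile(P[m][:,2],[5,50,95]),"spine yaw",np.degrees(np.arctan2(*q.mean(0)[::-1])),"rmax",rr[m].max())
P=np.load("top0.npy"); [tray(P,*a) for a in((.6,-.113),(.549,-.371),(.57,.13),(.48,.37))]
P=np.load("scene0.npy"); [tray(P,*a) for a in((.6,-.113),(.549,-.371),(.57,.13),(.48,.37))]
E
```

```text
tray 12551 rect [ 600.2 -112.3] [138.2 138.5] 12.9 circ [ 600.4 -112. ] 96.1
462 [0.03386739 0.04245586 0.04395741] spine yaw -120.79827404732376 rmax 0.058044390947086404
tray 2009 rect [ 602.4 -112.8] [138.7 140.4] 12.9 circ [ 601.6 -111.6] 95.3
tray 1569 rect [ 548.9 -371.4] [131.5 128.9] 24.4 circ [ 549.9 -371. ] 88.4
tray 1981 rect [567.1 130.3] [149.4 148.9] 89.5 circ [566.4 129.5] 76.3
tray 2095 rect [476.  374.4] [180.9 107.5] 1.4 circ [475.9 372.8] 103.3
tray 3754 rect [ 601.6 -114.4] [139.2 140.4] 12.9 circ [ 602.1 -115.7] 96.5
tray 5268 rect [ 550.6 -373.8] [131.4 130.8] 24.5 circ [ 549.8 -373.1] 90.8
tray 2218 rect [569.2 126.4] [151.6 144.5] 62.0 circ [564.2 127.9] 77.8
tray 1567 rect [475.5 373.2] [182.9 111.4] 1.7 circ [475.3 371.7] 103.7
```

```bash
python3 -c "
from h import *
go(.598,-.1124,.1,59,6); go(.598,-.1124,.032,59,4,(.598,-.1124,.1,59))"
```

```text
6 rows of [0.0011, 0.0027, 0.0243] [0.0, 0.0001, 0.0551]
4 rows of [0.0, -0.0, 0.017] [0.0, 0.0, 0.0]
```

Request:
arm_command(targets=[[[0.0011,0.0027,0.0243,0,0,0.0551],[0.0011,0.0027,0.0243,0,0,0.0551],[0.0011,0.0027,0.0243,0,0,0.0551],[0.0011,0.0027,0.0243,0,0,0.0551],[0.0011,0.0027,0.0243,0,0,0.0551],[0.0011,0.0027,0.0243,0,0,0.0551],[0,0,0,0,0,0],[0,0,0,0,0,0]]])

```text
clock: 3.95
position: [0.5985, -0.112, 0.1008]
ee_rot: [2.732, 1.549, 0.001]
force: [0.1, 1.0, 0.3]
width: 1.001
gripper_force: 0.0
```

Request:
arm_command(targets=[[[0,0,0.017,0,0,0],[0,0,0.017,0,0,0],[0,0,0.017,0,0,0],[0,0,0.017,0,0,0],[0,0,0,0,0,0],[0,0,0,0,0,0]]])

```text
clock: 4.7
position: [0.5984, -0.1112, 0.032]
ee_rot: [2.733, 1.549, 0.0]
force: [-0.9, 0.3, -0.3]
width: 1.003
gripper_force: 0.0
```

Request:
arm_command(targets=[[[0,0,0,0,0,0],[0,0,0,0,0,0],[0,0,0,0,0,0],[0,0,0,0,0,0],[0,0,0,0,0,0],[0,0,0,0,0,0]]], jaw=0.04, newtons=15)

```text
clock: 5.45
position: [0.5985, -0.1114, 0.0321]
ee_rot: [2.733, 1.549, 0.001]
force: [1.2, 0.2, 0.8]
width: 0.582
gripper_force: 15.0
```

```bash
python3 -c "
from h import *
pose(); s=arm.observe(); x,y,z=s['position']
go(x,y,.16,59,5); go(.55,-.3725,.16,59,9,(x,y,.16,59))"
```

```text
t 5.45 p [ 0.5985 -0.1114  0.0321] yaw 59.08 tilt [ 0.0005 -0.0002] w 53.5 gf 15.0 F [1.2 0.2 0.8]
5 rows of [0.0, 0.0, -0.0256] [0.0001, -0.0, 0.0003]
9 rows of [-0.0276, 0.0103, 0.0] [0.0, 0.0, 0.0]
```

Request:
arm_command(targets=[[[0,0,-0.01,0,0,0],[0,0,-0.0236,0,0,0],[0,0,-0.0236,0,0,0],[0,0,-0.0236,0,0,0],[0,0,-0.0236,0,0,0],[0,0,-0.0236,0,0,0],[0,0,0,0,0,0]]])

```text
clock: 6.32
position: [0.5991, -0.1113, 0.1619]
ee_rot: [2.732, 1.548, 0.004]
force: [-0.2, -1.0, -1.6]
width: 0.58
gripper_force: 15.0
```

Request:
arm_command(targets=[[[-0.0276,0.0103,0,0,0,0],[-0.0276,0.0103,0,0,0,0],[-0.0276,0.0103,0,0,0,0],[-0.0276,0.0103,0,0,0,0],[-0.0276,0.0103,0,0,0,0],[-0.0276,0.0103,0,0,0,0],[-0.0276,0.0103,0,0,0,0],[-0.0276,0.0103,0,0,0,0],[-0.0276,0.0103,0,0,0,0],[0,0,0,0,0,0]]])

```text
clock: 7.58
position: [0.5478, -0.3751, 0.1583]
ee_rot: [-2.736, -1.542, 0.004]
force: [-0.1, 0.4, -1.5]
width: 0.579
gripper_force: 15.0
```

```bash
python3 -c "
from h import *
pose(); go(.55,-.3725,.0335,59,6)"
```

```text
t 7.58 p [ 0.5478 -0.3751  0.1583] yaw 58.82 tilt [-0.0027 -0.0007] w 53.2 gf 15.0 F [-0.1  0.4 -1.5]
6 rows of [0.0006, 0.0001, 0.0208] [-0.0003, 0.0003, -0.0005]
```

Request:
arm_command(targets=[[[0,0,0.022,0,0,0],[0,0,0.022,0,0,0],[0,0,0.022,0,0,0],[0,0,0.022,0,0,0],[0,0,0.022,0,0,0],[0,0,0.01,0,0,0],[0,0,0,0,0,0],[0,0,0,0,0,0],[0,0,0,0,0,0]]])

```text
clock: 8.7
position: [0.5506, -0.3723, 0.0409]
ee_rot: [2.732, 1.548, 0.001]
force: [0.4, 1.2, -1.4]
width: 0.578
gripper_force: 15.0
```

```bash
python3 -c "
from h import *
pose()"
```

```text
t 8.7 p [ 0.5506 -0.3723  0.0409] yaw 59.08 tilt [ 0.0013 -0.0008] w 53.0 gf 15.0 F [ 0.4  1.2 -1.4]
```

Lower 8.5 mm slowly to contact (grasp height 0.0321), then open.

Request:
arm_command(targets=[[[0,0,0.003,0,0,0],[0,0,0.003,0,0,0],[0,0,0.0015,0,0,0],[0,0,0.001,0,0,0],[0,0,0,0,0,0],[0,0,0,0,0,0]]])

```text
clock: 9.45
position: [0.55, -0.3719, 0.0321]
ee_rot: [-2.733, -1.549, 0.0]
force: [-2.6, 1.3, 4.7]
width: 0.58
gripper_force: 15.0
```

Request:
arm_command(targets=[[[0,0,0,0,0,0],[0,0,0,0,0,0],[0,0,0,0,0,0],[0,0,0,0,0,0],[0,0,0,0,0,0],[0,0,0,0,0,0]]], jaw=0.085)

```text
clock: 10.2
position: [0.5501, -0.372, 0.0314]
ee_rot: [-2.733, -1.549, 0.0]
force: [-0.6, -0.6, 0.1]
width: 0.929
gripper_force: 0.0
```

```bash
python3 -c "
from h import *
pose()
p=(.5506,-.3723,.0324,59)
go(.5506,-.3723,.2,59,7,p)
go(.461,.372,.2,120,30,(.5506,-.3723,.2,59))"
```

```text
t 10.2 p [ 0.5501 -0.372   0.0314] yaw 59.08 tilt [-0.0001 -0.    ] w 85.2 gf 0.0 F [-0.6 -0.6  0.1]
7 rows of [0.0, 0.0, -0.0239] [0.0, 0.0, 0.0]
30 rows of [0.0259, -0.0038, -0.0] [0.0, 0.0, -0.0355]
```

Request:
arm_command(targets=[[[0,0,-0.024,0,0,0],[0,0,-0.024,0,0,0],[0,0,-0.024,0,0,0],[0,0,-0.024,0,0,0],[0,0,-0.024,0,0,0],[0,0,-0.024,0,0,0],[0,0,-0.024,0,0,0]]])

```text
clock: 11.08
position: [0.55, -0.372, 0.2002]
ee_rot: [2.733, 1.549, -0.0]
force: [-0.2, -0.3, 0.3]
width: 0.928
gripper_force: 0.0
```

Request:
arm_command(targets=[[[0.0259,-0.0038,0,0,0,-0.0355],[0.0259,-0.0038,0,0,0,-0.0355],[0.0259,-0.0038,0,0,0,-0.0355],[0.0259,-0.0038,0,0,0,-0.0355],[0.0259,-0.0038,0,0,0,-0.0355],[0.0259,-0.0038,0,0,0,-0.0355],[0.0259,-0.0038,0,0,0,-0.0355],[0.0259,-0.0038,0,0,0,-0.0355],[0.0259,-0.0038,0,0,0,-0.0355],[0.0259,-0.0038,0,0,0,-0.0355]]])

```text
clock: 12.32
position: [0.6106, -0.117, 0.1995]
ee_rot: [2.414, 2.01, 0.0]
force: [0.1, 0.4, 0.2]
width: 0.925
gripper_force: 0.0
```

Request:
arm_command(targets=[[[0.0259,-0.0038,0,0,0,-0.0355],[0.0259,-0.0038,0,0,0,-0.0355],[0.0259,-0.0038,0,0,0,-0.0355],[0.0259,-0.0038,0,0,0,-0.0355],[0.0259,-0.0038,0,0,0,-0.0355],[0.0259,-0.0038,0,0,0,-0.0355],[0.0259,-0.0038,0,0,0,-0.0355],[0.0259,-0.0038,0,0,0,-0.0355],[0.0259,-0.0038,0,0,0,-0.0355],[0.0259,-0.0038,0,0,0,-0.0355]]])

```text
clock: 13.58
position: [0.5786, 0.1414, 0.1994]
ee_rot: [2.022, 2.405, -0.0]
force: [0.4, 0.5, -1.2]
width: 0.926
gripper_force: 0.0
```

Request:
arm_command(targets=[[[0.0259,-0.0038,0,0,0,-0.0355],[0.0259,-0.0038,0,0,0,-0.0355],[0.0259,-0.0038,0,0,0,-0.0355],[0.0259,-0.0038,0,0,0,-0.0355],[0.0259,-0.0038,0,0,0,-0.0355],[0.0259,-0.0038,0,0,0,-0.0355],[0.0259,-0.0038,0,0,0,-0.0355],[0.0259,-0.0038,0,0,0,-0.0355],[0.0259,-0.0038,0,0,0,-0.0355],[0.0259,-0.0038,0,0,0,-0.0355]]])

```text
clock: 14.82
position: [0.4588, 0.3727, 0.1994]
ee_rot: [1.565, 2.724, -0.0]
force: [0.3, 0.5, 0.4]
width: 0.925
gripper_force: 0.0
```

Request:
arm_command(targets=[[[0,0,0,0,0,0],[0,0,0,0,0,0],[0,0,0,0,0,0]]])

```text
clock: 15.2
position: [0.4606, 0.3704, 0.1993]
ee_rot: [1.57, 2.72, -0.001]
force: [-0.8, 0.1, -0.3]
width: 0.927
gripper_force: 0.0
```

```bash
cat >> h.py <<'E'
def obj(P,x,y,zlo,zhi=.07,r=.09):
    m=(np.hypot(P[...,0]-x,P[...,1]-y)<r)&(P[...,2]>zlo)&(P[...,2]<zhi); Q=P[m]
    print("obj",len(Q),"z",np.round(np.percentile(Q[:,2],[5,50,98]),4),*[np.round(a,1) for a in cv2.minAreaRect((Q[:,:2]*1000).astype(np.float32))],"mean",np.round(Q.mean(0)*1000,1))
E
python3 - <<'E'
from h import *
pose(); im,P,s=cloud("wrist"); save(im,"w2.png"); np.save("w2.npy",P)
obj(P,.461,.372,.043); obj(P,.461,.372,.024); tray(P,.476,.373)
im,P,s=cloud("top"); save(im,"top1.png"); tray(P,.55,-.372)
E
```

```text
t 15.2 p [0.4606 0.3704 0.1993] yaw 120.0 tilt [ 0.0003 -0.0007] w 85.1 gf 0.0 F [-0.8  0.1 -0.3]
obj 2955 z [0.0464 0.0482 0.0522] [457.9 372.7] [46.2 63.9] 83.3 mean [457.  373.9  48.5]
obj 3112 z [0.0429 0.0482 0.0521] [457.9 372.7] [46.2 64. ] 83.3 mean [456.8 374.8  47.7]
tray 15490 rect [474.7 375.4] [180.2 104.5] 1.6 circ [474.8 375.7] 103.3
tray 1668 rect [ 549.1 -371.4] [132.  130.9] 23.0 circ [ 548.2 -369.6] 89.8
```

View pics/w2.png

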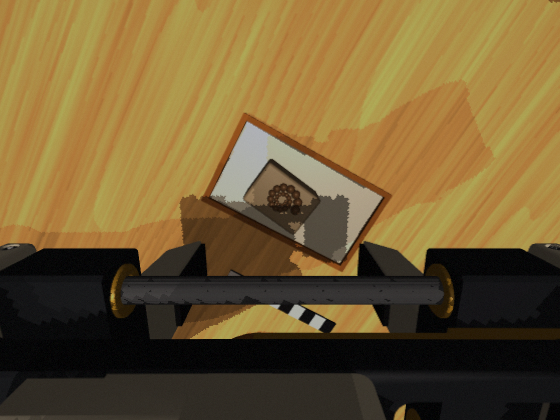

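The wrist view shows the block at (283,197) in the long tray (corners (246,114), (389,193), (343,268), (206,199)). It measures 46×64 mm, as specified. Now the grasp.

```bash
python3 -c "
from h import *
go(.458,.3727,.11,173.3,10); go(.458,.3727,.036,173.3,5,(.458,.3727,.11,173.3))"
```

```text
10 rows of [0.0003, 0.0, 0.0089] [-0.0, 0.0, -0.093]
5 rows of [-0.0, -0.0, 0.0148] [0.0, 0.0, 0.0]
```

Request:
arm_command(targets=[[[0.0003,0,0.0089,0,0,-0.093],[0.0003,0,0.0089,0,0,-0.093],[0.0003,0,0.0089,0,0,-0.093],[0.0003,0,0.0089,0,0,-0.093],[0.0003,0,0.0089,0,0,-0.093],[0.0003,0,0.0089,0,0,-0.093],[0.0003,0,0.0089,0,0,-0.093],[0.0003,0,0.0089,0,0,-0.093],[0.0003,0,0.0089,0,0,-0.093],[0.0003,0,0.0089,0,0,-0.093]]], jaw=0.068)

```text
clock: 16.55
position: [0.4581, 0.3724, 0.1101]
ee_rot: [0.178, 3.136, -0.0]
force: [-0.9, 0.2, -1.0]
width: 0.741
gripper_force: 0.0
```

Request:
arm_command(targets=[[[0,0,0,0,0,0],[0,0,0,0,0,0],[0,0,0,0,0,0]]])

```text
clock: 16.92
position: [0.4578, 0.3731, 0.1109]
ee_rot: [0.183, 3.136, 0.001]
force: [0.3, 0.8, 1.3]
width: 0.742
gripper_force: 0.0
```

```bash
python3 -c "
from h import *
pose(); go(.458,.3727,.036,173.3,5)"
```

```text
t 16.93 p [0.4578 0.3731 0.1109] yaw 173.3 tilt [0.0007 0.0003] w 68.1 gf 0.0 F [0.3 0.8 1.3]
5 rows of [-0.0, -0.0001, 0.015] [0.0001, 0.0001, 0.0]
```

Request:
arm_command(targets=[[[0,0,0.0148,0,0,0],[0,0,0.0148,0,0,0],[0,0,0.0148,0,0,0],[0,0,0.0148,0,0,0],[0,0,0.0148,0,0,0],[0,0,0,0,0,0],[0,0,0,0,0,0]]])

```text
clock: 17.8
position: [0.4576, 0.3733, 0.0366]
ee_rot: [0.181, 3.136, 0.0]
force: [0.3, 1.4, 0.3]
width: 0.741
gripper_force: 0.0
```

Request:
arm_command(targets=[[[0,0,0,0,0,0],[0,0,0,0,0,0],[0,0,0,0,0,0],[0,0,0,0,0,0],[0,0,0,0,0,0],[0,0,0,0,0,0]]], jaw=0.035, newtons=22)

```text
clock: 18.55
position: [0.4577, 0.3728, 0.0367]
ee_rot: [0.182, 3.136, -0.0]
force: [-0.5, -2.3, 6.3]
width: 0.502
gripper_force: 22.0
```

```bash
python3 -c "
from h import *
pose(); s=arm.observe(); x,y,z=s['position']
go(.6005,-.1125,.18,102.9,20,(x,y,.18,173.3))"
```

```text
t 18.55 p [0.4577 0.3728 0.0367] yaw 173.37 tilt [ 0.0004 -0.0003] w 46.1 gf 22.0 F [-0.5 -2.3  6.3]
20 rows of [-0.0225, -0.0149, -0.0] [0.0, -0.0, 0.0614]
```

Request:
arm_command(targets=[[[0,0,-0.008,0,0,0],[0,0,-0.02,0,0,0],[0,0,-0.025,0,0,0],[0,0,-0.025,0,0,0],[0,0,-0.025,0,0,0],[0,0,-0.025,0,0,0],[0,0,-0.016,0,0,0],[0,0,0,0,0,0]]])

```text
clock: 19.55
position: [0.4579, 0.3736, 0.1819]
ee_rot: [0.181, 3.135, 0.003]
force: [0.7, 0.4, -2.9]
width: 0.498
gripper_force: 22.0
```

Request:
arm_command(targets=[[[-0.0225,-0.0149,0,0,0,0.0614],[-0.0225,-0.0149,0,0,0,0.0614],[-0.0225,-0.0149,0,0,0,0.0614],[-0.0225,-0.0149,0,0,0,0.0614],[-0.0225,-0.0149,0,0,0,0.0614],[-0.0225,-0.0149,0,0,0,0.0614],[-0.0225,-0.0149,0,0,0,0.0614],[-0.0225,-0.0149,0,0,0,0.0614],[-0.0225,-0.0149,0,0,0,0.0614],[-0.0225,-0.0149,0,0,0,0.0614]]])

```text
clock: 20.8
position: [0.6068, 0.1511, 0.1804]
ee_rot: [1.127, 2.933, -0.0]
force: [0.6, 0.4, -2.8]
width: 0.499
gripper_force: 22.0
```

Request:
arm_command(targets=[[[-0.0225,-0.0149,0,0,0,0.0614],[-0.0225,-0.0149,0,0,0,0.0614],[-0.0225,-0.0149,0,0,0,0.0614],[-0.0225,-0.0149,0,0,0,0.0614],[-0.0225,-0.0149,0,0,0,0.0614],[-0.0225,-0.0149,0,0,0,0.0614],[-0.0225,-0.0149,0,0,0,0.0614],[-0.0225,-0.0149,0,0,0,0.0614],[-0.0225,-0.0149,0,0,0,0.0614],[-0.0225,-0.0149,0,0,0,0.0614]]])

```text
clock: 22.05
position: [0.6004, -0.1145, 0.1804]
ee_rot: [1.96, 2.455, 0.0]
force: [-0.2, 0.1, -2.4]
width: 0.498
gripper_force: 22.0
```

Request:
arm_command(targets=[[[0,0,0,0,0,0],[0,0,0,0,0,0],[0,0,0,0,0,0]]])

```text
clock: 22.42
position: [0.6011, -0.1118, 0.1805]
ee_rot: [-1.953, -2.46, -0.001]
force: [-0.2, -0.9, -2.9]
width: 0.502
gripper_force: 22.0
```

Run:
```python
from h import *
pose(); im,P,s=cloud("wrist"); save(im,"w3.png"); np.save("w3.npy",P); tray(P,.6,-.112)
p=np.array(s["position"]); Q=P[(np.hypot(P[...,0]-p[0],P[...,1]-p[1])<.045)&(P[...,2]>p[2]+.005)&(P[...,2]<p[2]+.018)]
print(len(Q),np.percentile(Q[:,2],[5,50,95])-p[2] if len(Q) else 0, cv2.minAreaRect((Q[:,:2]*1000).astype(np.float32)) if len(Q) else 0)
go(.6003,-.1124,.045,102.9,6)
```

```text
t 22.43 p [ 0.6011 -0.1118  0.1805] yaw 103.1 tilt [0.0003 0.0006] w 46.1 gf 22.0 F [-0.2 -0.9 -2.9]
tray 11665 rect [ 598.2 -103.1] [138.4 119. ] 13.0 circ [ 598.2 -103. ] 90.4
8903 [0.00828436 0.01131853 0.01514991] ((599.0731201171875, -108.62187957763672), (75.46650695800781, 56.98405456542969), 12.933782577514648)
6 rows of [-0.0001, -0.0002, 0.0226] [0.0001, -0.0001, 0.0006]
```

View pics/w3.png

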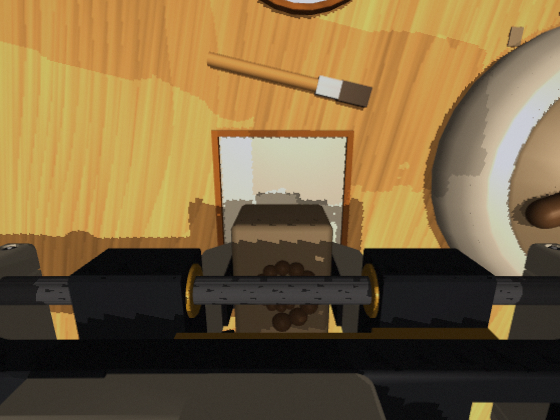

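The picture shows the block upright in the jaws at (282,270), its sides parallel to the square tray's edges, with the brush clear at (290,80). Lowering.

Request:
arm_command(targets=[[[0,0,0.025,0,0,0],[0,0,0.025,0,0,0],[0,0,0.025,0,0,0],[0,0,0.025,0,0,0],[0,0,0.025,0,0,0],[0,0,0.01,0,0,0],[0,0,0,0,0,0],[0,0,0,0,0,0]]])

```text
clock: 23.48
position: [0.6018, -0.1126, 0.0465]
ee_rot: [1.954, 2.458, 0.001]
force: [-0.5, 0.0, -2.3]
width: 0.501
gripper_force: 22.0
```

```bash
python3 -c "
from h import *
pose(); go(.6003,-.1124,.0367,102.9,3)"
```

```text
t 23.48 p [ 0.6018 -0.1126  0.0465] yaw 103.04 tilt [ 0.0016 -0.0001] w 46.0 gf 22.0 F [-0.5  0.  -2.3]
3 rows of [0.0002, -0.0005, 0.0033] [0.0005, 0.0002, 0.0008]
```

Request:
arm_command(targets=[[[0,-0.0007,0.004,0,0,0],[0,0,0.002,0,0,0],[0,0,0.0015,0,0,0],[0,0,0.001,0,0,0],[0,0,0,0,0,0],[0,0,0,0,0,0]]])

```text
clock: 24.22
position: [0.6003, -0.113, 0.037]
ee_rot: [1.955, 2.459, 0.0]
force: [0.0, -0.3, -2.8]
width: 0.5
gripper_force: 22.0
```

```bash
python3 -c "
from h import *
pose()"
```

```text
t 24.23 p [ 0.6003 -0.113   0.037 ] yaw 103.02 tilt [ 0. -0.] w 45.9 gf 22.0 F [ 0.  -0.3 -2.8]
```

Weight still carried; a little further.

Request:
arm_command(targets=[[[0,0,0.0007,0,0,0],[0,0,0.0006,0,0,0],[0,0,0,0,0,0],[0,0,0,0,0,0]]])

```text
clock: 24.72
position: [0.6004, -0.113, 0.0367]
ee_rot: [1.955, 2.458, -0.0]
force: [-5.0, 0.1, 9.1]
width: 0.5
gripper_force: 22.0
```

Request:
arm_command(targets=[[[0,0,0,0,0,0],[0,0,0,0,0,0],[0,0,0,0,0,0],[0,0,0,0,0,0],[0,0,0,0,0,0]]], jaw=0.075)

```text
clock: 25.35
position: [0.6003, -0.113, 0.0356]
ee_rot: [-1.955, -2.459, 0.0]
force: [0.8, -0.0, 0.3]
width: 0.815
gripper_force: 0.0
```

```bash
python3 -c "
from h import *
pose(); s=arm.observe(); x,y,z=s['position']
go(x,y,.2,103,6,(x,y,z,103))
go(.567,.125,.2,103,10,(x,y,.2,103))"
```

```text
t 25.35 p [ 0.6003 -0.113   0.0356] yaw 103.02 tilt [-0.0001 -0.    ] w 74.9 gf 0.0 F [ 0.8 -0.   0.3]
6 rows of [0.0, 0.0, -0.0274] [0.0, 0.0, 0.0]
10 rows of [0.0239, 0.0021, 0.0] [0.0, 0.0, 0.0]
```

Request:
arm_command(targets=[[[0,0,-0.0274,0,0,0],[0,0,-0.0274,0,0,0],[0,0,-0.0274,0,0,0],[0,0,-0.0274,0,0,0],[0,0,-0.0274,0,0,0],[0,0,-0.0274,0,0,0],[0,0,0,0,0,0],[0,0,0,0,0,0]]])

```text
clock: 26.35
position: [0.5999, -0.113, 0.1994]
ee_rot: [-1.955, -2.459, 0.001]
force: [0.4, 0.5, -0.6]
width: 0.815
gripper_force: 0.0
```

Run:
```python
from h import *
pose(); im,P,s=cloud("wrist"); tray(P,.6,-.112); obj(P,.6,-.112,.043)
```

```text
t 26.35 p [ 0.5999 -0.113   0.1994] yaw 103.02 tilt [-0.0008 -0.0001] w 74.8 gf 0.0 F [ 0.4  0.5 -0.6]
tray 15900 rect [ 600.3 -112.2] [138.2 137.8] 13.1 circ [ 600.1 -112.2] 96.8
obj 2913 z [0.0466 0.0483 0.0522] [ 599.  -113.4] [46.  63.2] 12.9 mean [ 598.6 -112.    48.5]
```

Request:
arm_command(targets=[[[0.0239,0.0021,0,0,0,0],[0.0239,0.0021,0,0,0,0],[0.0239,0.0021,0,0,0,0],[0.0239,0.0021,0,0,0,0],[0.0239,0.0021,0,0,0,0],[0.0239,0.0021,0,0,0,0],[0.0239,0.0021,0,0,0,0],[0.0239,0.0021,0,0,0,0],[0.0239,0.0021,0,0,0,0],[0.0239,0.0021,0,0,0,0]]])

```text
clock: 27.65
position: [0.5662, 0.1251, 0.1988]
ee_rot: [-1.954, -2.458, 0.002]
force: [-0.2, -0.3, -0.6]
width: 0.815
gripper_force: 0.0
```

Request:
arm_command(targets=[[[0,0,0,0,0,0],[0,0,0,0,0,0],[0,0,0,0,0,0]]])

```text
clock: 28.02
position: [0.567, 0.1232, 0.1996]
ee_rot: [1.957, 2.457, -0.002]
force: [-0.2, -0.4, 0.1]
width: 0.82
gripper_force: 0.0
```

Run:
```python
from h import *
pose(); im,P,s=cloud("wrist"); save(im,"w4.png"); np.save("w4.npy",P)
obj(P,.565,.13,.03); obj(P,.565,.13,.022); tray(P,.567,.128)
```

```text
t 28.02 p [0.567  0.1232 0.1996] yaw 102.93 tilt [-0.0005 -0.0008] w 75.3 gf 0.0 F [-0.2 -0.4  0.1]
obj 4474 z [0.0331 0.0407 0.0462] [562.2 134.2] [ 54.2 120.2] 77.3 mean [560.6 136.5  40.4]
obj 4583 z [0.0321 0.0406 0.0462] [561.9 134.4] [ 54.5 120.9] 77.5 mean [560.7 136.8  40.1]
tray 15137 rect [564.3 132. ] [150.3 149.9] 12.9 circ [564.1 131.9] 75.9
```

View pics/w4.png

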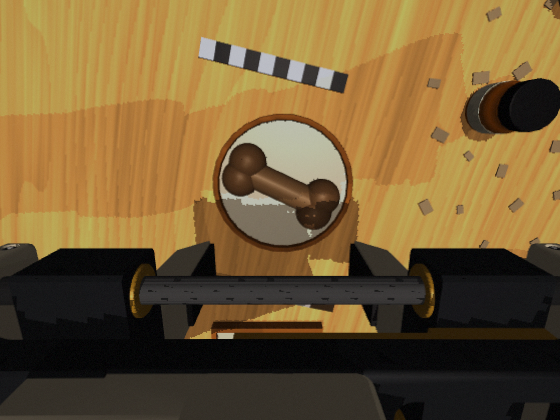

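The wrist view shows the bone across the round tray, from (245,168) to (315,203), shaft middle near (282,185), the jar well away at (515,105). The block is within 1.5 mm of the square tray's middle. Checking the shaft's axis.

Run:
```python
from h import *
P=np.load("w4.npy"); c=np.array([.562,.1343]); a=np.radians(-12.7)
for i in range(3):
    u=np.array([np.cos(a),np.sin(a)]); v=np.array([-u[1],u[0]])
    d=P[...,:2]-c; X=d@u; Y=d@v; m=(abs(X)<.065)&(abs(Y)<.035)&(P[...,2]>.022)&(P[...,2]<.06)
    sh=m&(abs(X)<.02)&(P[...,2]>.03); bins=[(-.02,-.01),(-.01,0),(0,.01),(.01,.02)]
    mid=[]
    for b in bins:
        q=m&(X>b[0])&(X<b[1])&(P[...,2]>.03); lo,hi=np.percentile(Y[q],[1,99]); mid.append((lo+hi)/2); 
    print("axis",np.degrees(a),"x ext",X[m].min(),X[m].max(),"shaft mids",np.round(np.array(mid)*1e3,2),"w",hi-lo,"end Y ext",[ (np.round(Y[q].min()*1e3,1),np.round(Y[q].max()*1e3,1)) for q in (m&(X>.035),m&(X<-.035))],"ztop",np.percentile(P[sh][:,2],95))
    k=np.polyfit([-.015,-.005,.005,.015],mid,1); a+=np.arctan(k[0]); c=c+u*(X[m].min()+X[m].max())/2+v*k[1]
yaw=np.degrees(a)+180
print(c,yaw); go(*c,.11,yaw,8)
```

```text
axis -12.7 x ext -0.060634995938818645 0.06034917116264765 shaft mids [-0.22 -0.14  0.03  0.12] w 0.02586159850205777 end Y ext [(np.float64(-27.0), np.float64(27.5)), (np.float64(-27.1), np.float64(27.2))] ztop 0.04153573083649
axis -12.0181926514778 x ext -0.060379196094336174 0.06038370874596061 shaft mids [ 0.03  0.04 -0.05  0.05] w 0.025952707138887227 end Y ext [(np.float64(-27.4), np.float64(27.1)), (np.float64(-26.6), np.float64(27.7))] ztop 0.0415314265352399
axis -12.050905022687564 x ext -0.060387053197343235 0.06038685837087395 shaft mids [ 0.01  0.02 -0.06  0.04] w 0.025954061300970322 end Y ext [(np.float64(-27.4), np.float64(27.1)), (np.float64(-26.7), np.float64(27.7))] ztop 0.0415314265352399
[0.56185553 0.13430018] 167.95417154758806
8 rows of [0.0015, 0.0004, 0.0112] [-0.0001, 0.0, -0.1419]
```

Request:
arm_command(targets=[[[0.0015,0.0004,0.0112,0,0,-0.1417],[0.0015,0.0004,0.0112,0,0,-0.1417],[0.0015,0.0004,0.0112,0,0,-0.1417],[0.0015,0.0004,0.0112,0,0,-0.1417],[0.0015,0.0004,0.0112,0,0,-0.1417],[0.0015,0.0004,0.0112,0,0,-0.1417],[0.0015,0.0004,0.0112,0,0,-0.1417],[0.0015,0.0004,0.0112,0,0,-0.1417],[0,0,0,0,0,0],[0,0,0,0,0,0]]], jaw=0.055)

```text
clock: 29.32
position: [0.562, 0.1348, 0.1108]
ee_rot: [0.335, 3.123, 0.0]
force: [-0.7, -0.1, -0.6]
width: 0.6
gripper_force: 0.0
```

```bash
python3 -c "
from h import *
pose(); go(.5619,.1343,.033,167.9,5)"
```

```text
t 29.32 p [0.562  0.1348 0.1108] yaw 167.75 tilt [0.0003 0.0001] w 55.1 gf 0.0 F [-0.7 -0.1 -0.6]
5 rows of [-0.0, -0.0001, 0.0156] [0.0, 0.0001, -0.0005]
```

Request:
arm_command(targets=[[[0,0,0.0156,0,0,0],[0,0,0.0156,0,0,0],[0,0,0.0156,0,0,0],[0,0,0.0156,0,0,0],[0,0,0.0154,0,0,0],[0,0,0,0,0,0],[0,0,0,0,0,0]]])

```text
clock: 30.2
position: [0.5618, 0.1354, 0.0328]
ee_rot: [0.329, 3.124, 0.0]
force: [0.3, 1.0, -0.1]
width: 0.597
gripper_force: 0.0
```

Request:
arm_command(targets=[[[0,0,0,0,0,0],[0,0,0,0,0,0],[0,0,0,0,0,0],[0,0,0,0,0,0],[0,0,0,0,0,0],[0,0,0,0,0,0]]], jaw=0.015, newtons=18)

```text
clock: 30.95
position: [0.5618, 0.1349, 0.0328]
ee_rot: [0.329, 3.124, -0.0]
force: [-0.5, -1.8, 4.0]
width: 0.3
gripper_force: 18.0
```

```bash
python3 -c "
from h import *
pose(); s=arm.observe(); x,y,z=s['position']
go(.4747,.375,.15,181.6,10,(x,y,.15,167.8))"
```

```text
t 30.95 p [0.5618 0.1349 0.0328] yaw 167.97 tilt [ 0.0003 -0.0003] w 27.6 gf 18.0 F [-0.5 -1.8  4. ]
10 rows of [0.0112, 0.023, 0.0] [-0.0, 0.0, -0.0241]
```

Request:
arm_command(targets=[[[0,0,-0.007,0,0,0],[0,0,-0.02,0,0,0],[0,0,-0.03,0,0,0],[0,0,-0.03,0,0,0],[0,0,-0.03,0,0,0],[0,0,0,0,0,0]]])

```text
clock: 31.7
position: [0.5629, 0.1363, 0.153]
ee_rot: [0.328, 3.12, 0.003]
force: [-0.2, -0.4, -2.1]
width: 0.299
gripper_force: 18.0
```

Request:
arm_command(targets=[[[0.0112,0.023,0,0,0,-0.0241],[0.0112,0.023,0,0,0,-0.0241],[0.0112,0.023,0,0,0,-0.0241],[0.0112,0.023,0,0,0,-0.0241],[0.0112,0.023,0,0,0,-0.0241],[0.0112,0.023,0,0,0,-0.0241],[0.0112,0.023,0,0,0,-0.0241],[0.0112,0.023,0,0,0,-0.0241],[0.0112,0.023,0,0,0,-0.0241],[0.0112,0.023,0,0,0,-0.0241]]])

```text
clock: 32.95
position: [0.4729, 0.3751, 0.1491]
ee_rot: [0.05, -3.14, 0.001]
force: [1.3, -0.6, -2.5]
width: 0.298
gripper_force: 18.0
```

Request:
arm_command(targets=[[[0,0,0,0,0,0],[0,0,0,0,0,0],[0,0,0,0,0,0],[0,0,0,0,0,0]]])

```text
clock: 33.45
position: [0.4742, 0.3739, 0.1495]
ee_rot: [-0.047, 3.141, -0.001]
force: [-0.2, 0.5, -1.4]
width: 0.301
gripper_force: 18.0
```

Run:
```python
from h import *
pose(); im,P,s=cloud("wrist"); save(im,"w5.png"); tray(P,.475,.4)
go(.4747,.3752,.0425,181.6,5)
```

```text
t 33.45 p [0.4742 0.3739 0.1495] yaw -178.29 tilt [ 0.0001 -0.0005] w 27.6 gf 18.0 F [-0.2  0.5 -1.4]
tray 501 rect [496.7 416. ] [25.1 33.9] 89.6 circ [496.3 418.2] 18.6
5 rows of [-0.0001, 0.0002, 0.0214] [-0.0001, 0.0, 0.0004]
```

View pics/w5.png

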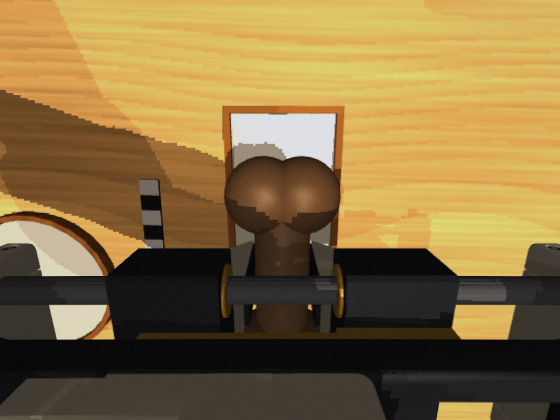

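The bone is held level, its lobes at (283,195), lined up with the long tray below (edges at columns 224 and 343). Lowering.

Request:
arm_command(targets=[[[0,0.0006,0.0215,0,0,0],[0,0.0005,0.0215,0,0,0],[0,0,0.0215,0,0,0],[0,0,0.0215,0,0,0],[0,0,0.0215,0,0,0],[0,0,0.004,0,0,0],[0,0,0.0025,0,0,0],[0,0,0,0,0,0],[0,0,0,0,0,0]]])

```text
clock: 34.62
position: [0.474, 0.3761, 0.0363]
ee_rot: [-0.049, 3.14, 0.001]
force: [0.0, -0.8, -0.9]
width: 0.301
gripper_force: 18.0
```

```bash
python3 -c "
from h import *
pose()"
```

```text
t 34.62 p [0.474  0.3761 0.0363] yaw -178.22 tilt [0.001  0.0007] w 27.7 gf 18.0 F [ 0.  -0.8 -0.9]
```

Request:
arm_command(targets=[[[0,0,0.0015,0,0,0],[0,0,0.001,0,0,0],[0,0,0.0008,0,0,0],[0,0,0,0,0,0],[0,0,0,0,0,0]]])

```text
clock: 35.25
position: [0.4738, 0.3758, 0.0328]
ee_rot: [-0.049, 3.141, -0.0]
force: [-0.7, -1.5, 6.3]
width: 0.3
gripper_force: 18.0
```

```bash
python3 -c "
from h import *
pose()"
```

```text
t 35.25 p [0.4738 0.3758 0.0328] yaw -178.22 tilt [ 0.0004 -0.0002] w 27.5 gf 18.0 F [-0.7 -1.5  6.3]
```

Contact made. Release with a modest opening, rise, look.

Request:
arm_command(targets=[[[0,0,0,0,0,0],[0,0,0,0,0,0],[0,0,0,0,0,0],[0,0,0,0,0,0]]], jaw=0.044)

```text
clock: 35.75
position: [0.4737, 0.3759, 0.0322]
ee_rot: [0.049, -3.141, -0.0]
force: [0.9, -0.2, -0.5]
width: 0.479
gripper_force: 0.0
```

Request:
arm_command(targets=[[[0,0,-0.015,0,0,0],[0,0,-0.025,0,0,0],[0,0,-0.025,0,0,0],[0,0,-0.025,0,0,0],[0,0,-0.025,0,0,0],[0,0,-0.025,0,0,0],[0,0,-0.025,0,0,0],[0,0,0,0,0,0],[0,0,0,0,0,0]]])

```text
clock: 36.88
position: [0.4735, 0.3756, 0.1973]
ee_rot: [-0.049, 3.141, -0.0]
force: [-0.6, 0.6, -0.7]
width: 0.478
gripper_force: 0.0
```

Run:
```python
from h import *
pose(); im,P,s=cloud("wrist"); tray(P,.475,.375); obj(P,.475,.375,.024)
s=arm.observe(); x,y,z=s['position']
go(.53,-.372,z,59,40)
```

```text
t 36.88 p [0.4735 0.3756 0.1973] yaw -178.21 tilt [ 0.0002 -0.0003] w 43.9 gf 0.0 F [-0.6  0.6 -0.7]
tray 15365 rect [474.9 375.7] [179.8 104.1] 1.5 circ [473.5 375.2] 101.8
obj 4495 z [0.0325 0.0407 0.0463] [473.5 376.6] [118.6  54.7] 1.8 mean [469.2 376.6  40.2]
40 rows of [-0.0203, -0.0106, 0.0] [-0.0, 0.0, 0.0536]
```

Run:
```python
from h import *
go(.54,0,.2,120,20); go(.54,-.3725,.2,59,20,(.54,0,.2,120))
```

```text
20 rows of [-0.0122, -0.0159, -0.0002] [-0.0, -0.0, 0.0539]
20 rows of [-0.0195, -0.0003, -0.0] [-0.0, -0.0, 0.0532]
```

Request:
arm_command(targets=[[[-0.0122,-0.0159,0,0,0,0.0539],[-0.0122,-0.0159,0,0,0,0.0539],[-0.0122,-0.0159,0,0,0,0.0539],[-0.0122,-0.0159,0,0,0,0.0539],[-0.0122,-0.0159,0,0,0,0.0539],[-0.0122,-0.0159,0,0,0,0.0539],[-0.0122,-0.0159,0,0,0,0.0539],[-0.0122,-0.0159,0,0,0,0.0539],[-0.0122,-0.0159,0,0,0,0.0539],[-0.0122,-0.0159,0,0,0,0.0539]]], jaw=0.09)

```text
clock: 38.17
position: [0.5588, 0.1956, 0.1973]
ee_rot: [0.795, 3.039, -0.0]
force: [1.0, 0.0, 0.2]
width: 0.981
gripper_force: 0.0
```

Request:
arm_command(targets=[[[-0.0122,-0.0159,0,0,0,0.0539],[-0.0122,-0.0159,0,0,0,0.0539],[-0.0122,-0.0159,0,0,0,0.0539],[-0.0122,-0.0159,0,0,0,0.0539],[-0.0122,-0.0159,0,0,0,0.0539],[-0.0122,-0.0159,0,0,0,0.0539],[-0.0122,-0.0159,0,0,0,0.0539],[-0.0122,-0.0159,0,0,0,0.0539],[-0.0122,-0.0159,0,0,0,0.0539],[-0.0122,-0.0159,0,0,0,0.0539]]])

```text
clock: 39.42
position: [0.5391, -0.0014, 0.1973]
ee_rot: [1.575, 2.718, 0.0]
force: [0.5, 0.2, -0.1]
width: 0.981
gripper_force: 0.0
```

Request:
arm_command(targets=[[[-0.0195,-0.0003,0,0,0,0.0532],[-0.0195,-0.0003,0,0,0,0.0532],[-0.0195,-0.0003,0,0,0,0.0532],[-0.0195,-0.0003,0,0,0,0.0532],[-0.0195,-0.0003,0,0,0,0.0532],[-0.0195,-0.0003,0,0,0,0.0532],[-0.0195,-0.0003,0,0,0,0.0532],[-0.0195,-0.0003,0,0,0,0.0532],[-0.0195,-0.0003,0,0,0,0.0532],[-0.0195,-0.0003,0,0,0,0.0532]]])

```text
clock: 40.67
position: [0.5908, -0.1873, 0.1973]
ee_rot: [2.234, 2.208, -0.0]
force: [-0.4, 0.1, 0.2]
width: 0.983
gripper_force: 0.0
```

Request:
arm_command(targets=[[[-0.0195,-0.0003,0,0,0,0.0532],[-0.0195,-0.0003,0,0,0,0.0532],[-0.0195,-0.0003,0,0,0,0.0532],[-0.0195,-0.0003,0,0,0,0.0532],[-0.0195,-0.0003,0,0,0,0.0532],[-0.0195,-0.0003,0,0,0,0.0532],[-0.0195,-0.0003,0,0,0,0.0532],[-0.0195,-0.0003,0,0,0,0.0532],[-0.0195,-0.0003,0,0,0,0.0532],[-0.0195,-0.0003,0,0,0,0.0532]]])

```text
clock: 41.92
position: [0.5401, -0.3733, 0.1973]
ee_rot: [2.736, 1.543, -0.0]
force: [0.2, -0.2, -0.2]
width: 0.976
gripper_force: 0.0
```

Request:
arm_command(targets=[[[0,0,0,0,0,0],[0,0,0,0,0,0],[0,0,0,0,0,0],[0,0,0,0,0,0]]])

```text
clock: 42.42
position: [0.5412, -0.3714, 0.1974]
ee_rot: [-2.732, -1.55, -0.0]
force: [-0.5, -0.1, -0.3]
width: 0.979
gripper_force: 0.0
```

Run:
```python
from h import *
pose(); im,P,s=cloud("wrist"); save(im,"w6.png"); obj(P,.55,-.372,.046); obj(P,.55,-.372,.022)
go(.55,-.372,.1,59,6)
```

```text
t 42.42 p [ 0.5412 -0.3714  0.1974] yaw 59.13 tilt [0.0002 0.0003] w 89.9 gf 0.0 F [-0.5 -0.1 -0.3]
obj 2393 z [0.0491 0.0503 0.0519] [ 547.4 -371.7] [53.6 53. ] 83.8 mean [ 547.7 -371.2   50.3]
obj 3092 z [0.0408 0.0501 0.0518] [ 544.2 -385.9] [82.7 53.3] 77.3 mean [ 543.8 -378.2   48.1]
6 rows of [0.0007, 0.0013, 0.0162] [0.0, -0.0, 0.0003]
```

View pics/w6.png

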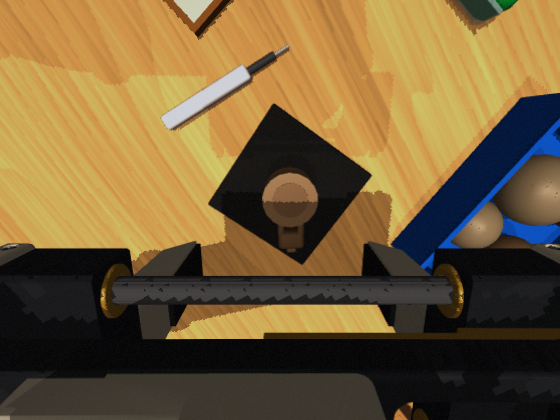

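The vertebra stands upright on the pad, drum at (290,198), spine pointing down the image along tool -x; the scribe at (225,90) is undisturbed. Grasping.

Request:
arm_command(targets=[[[0.0006,0.0011,0.016,0,0,0],[0.0006,0.0011,0.016,0,0,0],[0.0006,0.0011,0.016,0,0,0],[0.0006,0.0011,0.016,0,0,0],[0.0006,0.0011,0.016,0,0,0],[0.0004,0.001,0.016,0,0,0],[0,0,0,0,0,0],[0,0,0,0,0,0]]])

```text
clock: 43.48
position: [0.5484, -0.3727, 0.1017]
ee_rot: [2.733, 1.548, 0.0]
force: [0.8, 0.2, -0.1]
width: 0.984
gripper_force: 0.0
```

Request:
arm_command(targets=[[[0,0,0.017,0,0,0],[0,0,0.017,0,0,0],[0,0,0.017,0,0,0],[0,0,0.017,0,0,0],[0,0,0,0,0,0],[0,0,0,0,0,0]]])

```text
clock: 44.22
position: [0.5484, -0.3726, 0.0335]
ee_rot: [2.733, 1.548, 0.0]
force: [-1.0, 0.2, -0.1]
width: 0.978
gripper_force: 0.0
```

```bash
python3 -c "
from h import *
pose()"
```

```text
t 44.23 p [ 0.5484 -0.3726  0.0335] yaw 59.06 tilt [ 0.0003 -0.0001] w 89.8 gf 0.0 F [-1.   0.2 -0.1]
```

Request:
arm_command(targets=[[[0,0,0.001,0,0,0],[0,0,0,0,0,0],[0,0,0,0,0,0],[0,0,0,0,0,0],[0,0,0,0,0,0],[0,0,0,0,0,0]]], jaw=0.04, newtons=15)

```text
clock: 44.98
position: [0.5482, -0.3727, 0.0325]
ee_rot: [2.733, 1.548, 0.0]
force: [-0.5, 0.0, 1.5]
width: 0.578
gripper_force: 15.0
```

Request:
arm_command(targets=[[[0,0,-0.008,0,0,0],[0,0,-0.018,0,0,0],[0,0,-0.025,0,0,0],[0,0,-0.025,0,0,0],[0,0,-0.025,0,0,0],[0,0,-0.025,0,0,0],[0,0,-0.02,0,0,0],[0,0,0,0,0,0],[0,0,0,0,0,0]]])

```text
clock: 46.1
position: [0.5477, -0.3724, 0.178]
ee_rot: [-2.733, -1.548, 0.001]
force: [-0.4, -0.7, -2.6]
width: 0.583
gripper_force: 15.0
```

```bash
python3 -c "
from h import *
pose(); go(.5642,.1315,.178,100,20)"
```

```text
t 46.1 p [ 0.5477 -0.3724  0.178 ] yaw 59.06 tilt [-0.0005  0.0002] w 53.5 gf 15.0 F [-0.4 -0.7 -2.6]
20 rows of [0.0254, -0.0043, 0.0] [-0.0, -0.0, -0.0357]
```

Request:
arm_command(targets=[[[0.0254,-0.0043,0,0,0,-0.0357],[0.0254,-0.0043,0,0,0,-0.0357],[0.0254,-0.0043,0,0,0,-0.0357],[0.0254,-0.0043,0,0,0,-0.0357],[0.0254,-0.0043,0,0,0,-0.0357],[0.0254,-0.0043,0,0,0,-0.0357],[0.0254,-0.0043,0,0,0,-0.0357],[0.0254,-0.0043,0,0,0,-0.0357],[0.0254,-0.0043,0,0,0,-0.0357],[0.0254,-0.0043,0,0,0,-0.0357]]])

```text
clock: 47.35
position: [0.602, -0.1203, 0.1783]
ee_rot: [2.413, 2.012, -0.0]
force: [0.5, 0.1, -2.2]
width: 0.578
gripper_force: 15.0
```

Request:
arm_command(targets=[[[0.0254,-0.0043,0,0,0,-0.0357],[0.0254,-0.0043,0,0,0,-0.0357],[0.0254,-0.0043,0,0,0,-0.0357],[0.0254,-0.0043,0,0,0,-0.0357],[0.0254,-0.0043,0,0,0,-0.0357],[0.0254,-0.0043,0,0,0,-0.0357],[0.0254,-0.0043,0,0,0,-0.0357],[0.0254,-0.0043,0,0,0,-0.0357],[0.0254,-0.0043,0,0,0,-0.0357],[0.0254,-0.0043,0,0,0,-0.0357]]])

```text
clock: 48.6
position: [0.5643, 0.1332, 0.1783]
ee_rot: [2.017, 2.408, -0.0]
force: [0.6, 0.2, -2.1]
width: 0.58
gripper_force: 15.0
```

Request:
arm_command(targets=[[[0,0,0,0,0,0],[0,0,0,0,0,0],[0,0,0,0,0,0],[0,0,0,0,0,0]]])

```text
clock: 49.1
position: [0.5651, 0.1308, 0.1782]
ee_rot: [2.022, 2.405, -0.0]
force: [-0.4, 0.1, -2.1]
width: 0.577
gripper_force: 15.0
```

```bash
python3 -c "
from h import *
pose(); go(.5642,.1315,.042,100,6)"
```

```text
t 49.1 p [0.5651 0.1308 0.1782] yaw 99.89 tilt [-0.     -0.0003] w 53.0 gf 15.0 F [-0.4  0.1 -2.1]
6 rows of [0.0001, -0.0001, 0.0227] [-0.0, 0.0001, -0.0003]
```

Request:
arm_command(targets=[[[0.0005,-0.0005,0.0235,0,0,0],[0,0,0.0235,0,0,0],[0,0,0.0235,0,0,0],[0,0,0.0235,0,0,0],[0,0,0.0235,0,0,0],[0,0,0.018,0,0,0],[0,0,0.006,0,0,0],[0,0,0,0,0,0],[0,0,0,0,0,0]]])

```text
clock: 50.22
position: [0.5648, 0.1322, 0.0376]
ee_rot: [2.02, 2.405, 0.002]
force: [-0.0, 0.4, -1.4]
width: 0.578
gripper_force: 15.0
```

```bash
python3 -c "
from h import *
pose()"
```

```text
t 50.23 p [0.5648 0.1322 0.0376] yaw 99.96 tilt [0.0013 0.0003] w 53.0 gf 15.0 F [-0.   0.4 -1.4]
```

Request:
arm_command(targets=[[[0,0,0.0015,0,0,0],[0,0,0.001,0,0,0],[0,0,0.001,0,0,0],[0,0,0.0008,0,0,0],[0,0,0,0,0,0],[0,0,0,0,0,0]]])

```text
clock: 50.98
position: [0.5642, 0.132, 0.0325]
ee_rot: [2.02, 2.406, -0.0]
force: [-0.0, -0.1, -1.8]
width: 0.582
gripper_force: 15.0
```

```bash
python3 -c "
from h import *
pose()"
```

```text
t 50.98 p [0.5642 0.132  0.0325] yaw 99.97 tilt [-0.     -0.0001] w 53.4 gf 15.0 F [-0.  -0.1 -1.8]
```

Weight still on the gripper; down in small steps.

Request:
arm_command(targets=[[[0,0,0.0005,0,0,0],[0,0,0.0004,0,0,0],[0,0,0.0004,0,0,0],[0,0,0,0,0,0],[0,0,0,0,0,0]]])

```text
clock: 51.6
position: [0.5643, 0.132, 0.0323]
ee_rot: [2.02, 2.405, -0.0]
force: [-4.0, -1.6, 14.0]
width: 0.578
gripper_force: 15.0
```

Request:
arm_command(targets=[[[0,0,-0.0007,0,0,0],[0,0,0,0,0,0]]])

```text
clock: 51.85
position: [0.5642, 0.132, 0.0324]
ee_rot: [2.02, 2.406, -0.0]
force: [-2.8, -1.1, 7.8]
width: 0.582
gripper_force: 15.0
```

Request:
arm_command(targets=[[[0,0,0,0,0,0],[0,0,0,0,0,0],[0,0,0,0,0,0],[0,0,0,0,0,0],[0,0,0,0,0,0]]], jaw=0.08)

```text
clock: 52.48
position: [0.5643, 0.132, 0.0319]
ee_rot: [-2.02, -2.406, 0.0]
force: [-0.1, 0.2, -0.5]
width: 0.869
gripper_force: 0.0
```

Request:
arm_command(targets=[[[0,0,-0.015,0,0,0],[0,0,-0.025,0,0,0],[0,0,-0.025,0,0,0],[0,0,-0.025,0,0,0],[0,0,-0.025,0,0,0],[0,0,-0.025,0,0,0],[0,0,-0.025,0,0,0],[0,0,0,0,0,0],[0,0,0,0,0,0]]])

```text
clock: 53.6
position: [0.564, 0.1318, 0.1969]
ee_rot: [2.02, 2.406, -0.0]
force: [-0.7, 0.2, 0.6]
width: 0.871
gripper_force: 0.0
```

Run:
```python
from h import *
pose(); im,P,s=cloud("wrist"); save(im,"w7.png"); tray(P,.564,.132); obj(P,.564,.132,.046); obj(P,.564,.132,.022)
im,P,s=cloud("scene"); save(im,"scene7.png")
```

```text
t 53.6 p [0.564  0.1318 0.1969] yaw 99.97 tilt [-0.     -0.0003] w 80.0 gf 0.0 F [-0.7  0.2  0.6]
tray 15021 rect [563.9 132.2] [150.3 150.5] 88.6 circ [564. 132.] 75.9
obj 2386 z [0.049  0.0503 0.0518] [562.4 133. ] [53.  53.4] 11.5 mean [562.4 133.6  50.3]
obj 3078 z [0.0409 0.05   0.0517] [569.2 120.3] [53.5 82.5] 28.9 mean [564.1 126.   48. ]
```

View pics/scene7.png

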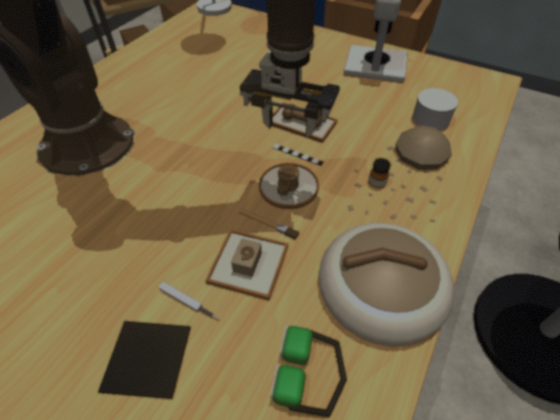

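The scene view shows the vertebra upright in the round tray (290,182), the block in the square tray (247,258), the bone in the long tray (300,118), and the brush, scribe and jar where they were. All fossils measure within about 2 mm of their tray centres, and the gripper is clear.

```bash
python3 -c "
from cell import arm
print(arm.sign_off())"
```

```text
the job is handed in; nothing more can be done
None
```

I handed the job in at about 54 s: the vertebra stands in the round tray, the limb bone lies lengthwise in the long tray and the block sits in the square tray, each upright and within about 2 mm of centre, and the brush, scribe and jar look unmoved in the final picture.

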